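# Stack the checking column and rock the angle gauge to its mark

## Task

Build the checking column for the centrifuge's tilt gauge: set the blue case squarely on the steel base plate, then the yellow stud case squarely on the blue one, stud up and long sides lined up. Then take the orange angle gauge by its grip block, stand it upright and centred on the rounded stud for a moment, and rock it sideways on the stud until its swinging pointer comes to rest in the middle of the red band. Finish while holding it there, still gripped and resting lightly on the stud, with the column square and the other things on the bench left alone.

Things in the scene. Friction and masses are not known exactly. Their poses are not given: they have to be found in the camera images.
- plate: Flat steel base plate fixed to the bench, 80 x 124 x 10 mm (x, y, z); origin at the centre of its underside, so its top is 10 mm above the origin; its long side is its y axis.
- blue_case: Closed blue case with black seam, 56 x 100 x 40 mm (x, y, z), 0.3 to 0.5 kg; origin at the centre of its underside; long side along its y. It is grasped across its 56 mm width.
- stud_case: Closed yellow case, 56 x 100 x 36 mm (x, y, z), 0.3 to 0.6 kg, with a dark steel sprung stud upright in the middle of its lid, 40 mm across, 26 mm high; the stud's top is part of a ball of 24 mm radius. Origin at the centre of the case's underside; long side along its y. Grasped across its 56 mm width, stud between the fingers.
- stud_top (a point): The highest point of the stud, on the vertical centre line of stud_case, 62 mm above its underside when unloaded. The ball's centre lies 24 mm below this point. The stud is sprung: it starts to sink at about 1 N and gives about 0.7 mm per newton, up to 6 mm.
- gauge: Orange angle gauge, 0.37 kg, upright; origin at the centre of its underside. Aluminium foot 44 x 74 x 10 mm (x, y, z); round housing 92 mm across, 26 mm thick, centre at z 58 mm; black grip block on top, 26 mm thick (x, grasp across it), 44 mm wide, z 96 to 140 mm. The dial, 7 mm proud of the housing, faces its +x, at first roughly away from the robot.
- pointer (a joint): Angle of the freely swinging, weighted black pointer on the dial: 0 when it points to the foot straight down the gauge, positive by the right-hand rule about the gauge's +x axis. Always hangs plumb when at rest, so it reads minus the gauge's turn about its own +x; rings for about half a second after a move.
- bezel (a joint): Angle of the white dial disc with the red band, same zero and sense as the pointer; 0.22 to 0.40, stiff, it stays where it is. The band is met when pointer equals bezel, that is with the gauge's +y side rocked down by this angle.
- pointer_tip (a point): Tip of the pointer, 34 mm from the pivot (the pivot is on the dial centre).
- band (a point): Middle of the red band on the white dial, 34 mm from the dial centre; the band is 10 mm wide.
- pot_a: one of three black jars with an amber domed cap, 74 mm across, 98 mm tall; a loose bystander, to be left where it is. Origin at the centre of its underside.
- pot_b: black jar with an amber domed cap, like pot_a; a loose bystander, to be left where it is. Origin at the centre of its underside.
- pot_c: black jar with an amber domed cap, like pot_a; a loose bystander, to be left where it is. Origin at the centre of its underside.
- tip_box: closed grey box with a green lid, 85 x 120 x 72 mm; a loose bystander, to be left where it is. Origin at the centre of its underside.
- reagent: amber bottle with a blue cap, 68 mm across, 160 mm tall; a loose bystander, to be left where it is. Origin at the centre of its underside.
- driver: screwdriver lying on the bench near the robot; a loose bystander, to be left where it is. Origin at the tool's middle line, on the bench.
- beaker: white plastic cup, 72 mm across, 90 mm tall; a loose bystander, to be left where it is. Origin at the centre of its underside.

How it is judged:
By the outcome, as a careful person would: the job done as asked, in the order asked, and still so for the second after the job is handed in, while the arm keeps its last pose, push and grip.
It also fails if it takes over 72 s, if anything falls off the work surface, if the arm or the gripper's body presses on something with over 40 N, if the wrist force passes 120 N, or if a joint passes its speed limit or range.

## Robot

A 7-joint arm with a two-finger parallel gripper is mounted at the origin on the work surface. World frame = base frame: x ahead of the robot, y to its left, z up, the work surface at z = 0. Lengths are in m, angles in rad, forces in N, time in s.
With the tool pointing down it reaches from about 0.35 to 0.9 m from the base axis. Payload 19.9 kg.
Tool frame: the origin (TCP) lies on the centre line of the jaws, within the pads' length; the fingertips stand 17 mm ahead of it and the grasp point (between the pads) lies 2 mm behind it; z points along the fingers, y is the direction in which the jaws open and shut (so a half turn about z gives the same grasp; the last joint's range is limited). The gripper opens to 85 mm and grips with 20 to 120 N. Pads are 22 mm wide; open, the fingers measure 114 mm over their backs; the gripper's body (76 mm by 85 mm) begins 54 mm behind the grasp point. The pads swing forward as they close: fully open they stand 13 mm farther back than shut.
Start: joints at [1.147, 0.417, -0.01, 1.614, 0.005, 1.111, -0.053], TCP at [0.233, -0.58, 0.248] pointing down, gripper open.
Joint ranges: [-2.81, 2.81], [-0.39, 2.02], [-1.27, 1.25], [0.06, 2.57], [-1.19, 4.33], [0.19, 2], [-2.82, 2.82]. Speed limits (rad/s): [1.89, 1.89, 2.39, 2.39, 3.01, 3.01, 3.01].

## Interface

Orientations are given as a unit quaternion [x, y, z, w].
In Python, from rig import * gives the robot as it stands. Calls block until the motion is done:
- reach(position, orientation): joint-space move of the TCP to a pose.
- line_to(position, frame=None, vel=0.15, until_force=None): straight line of the TCP; frame=None keeps the orientation; vel is the mean speed in m/s. With until_force (N) it stops when the force on the tool has changed by that much, and returns True; else False.
- move_j(angles): joint-space move.
- ungrasp() and close_gripper(): open the fingers fully, or close them until they stop; the grip force is fixed at half the most.
- wait(seconds).
- ik(position, orientation): joint angles nearest the present ones, or None.
- get_obs(): the state.
- read_camera(name): name is "side" or "top"; returns the picture (384x512x3 uint8, blue, green, red); there is no depth.
- camera_model(name): a dict with "fx", "fy", "cx", "cy" (pixels), "extrinsics" (4x4, takes a point from world to camera coordinates). Camera axes: x right, y down, z forward; pixel columns grow to the right and rows downward; lengths in m; the calibration is good to about 2 mm. A picture is of the moment at which its call begins. camera_model takes no time and is no camera call.
A pose or a line that the arm cannot do raises PlanningError and nothing moves.
- hand_in(): hands the job in, once; it reports no verdict.
Trained networks look in the newest picture that a camera, given by its name, has taken for a name from the list of things; names that differ only in an ending like _2 or _b are one class to them, and where a whole thing is asked for, a point or a joint stands for the part that bears it (a point fixed in the world has none). Each returns a list of dicts, best first, with "confidence" (0 to 1); they miss things now and then, are a little off and sometimes report something else, mostly with a low value. They report only what shows in the picture. A call takes as long as a camera call.
- look_for(camera, query): "bbox" ([centre column, centre row, width, height] in pixels, round what is visible of it).
The state is a dict: "time_s": time; "q": joint angles; "joint_velocities": joint speeds; "joint_efforts": joint torques, N m; "eef_pos": TCP position; "eef_rot": TCP orientation; "wrist_force": force on the tool from outside, world axes, zero at the start; "torque": the same for the moment, N m; "opening": finger opening in m.
Only numpy, scipy, OpenCV 4.12 (cv2) and the standard library are available. Lean on these libraries where they do the work, as an engineer would, in place of code of your own. Each camera call takes 0.05 s, during which the arm holds its last target. There are 200 camera calls.

## Working session

There is one attempt and no reset: what is moved stays moved. The work goes in short steps, each a Python script; the robot and the scene stay as the last script left them, time stands still between calls to the robot, and variables do not carry over. Pictures are saved under pics/ and viewed, about 8 in all and at most 12, crops included, and the job is handed in when it is done.

```bash
mkdir -p pics; ls; python3 - <<'E'
from rig import *
import cv2,numpy as np
for c in("side","top"):
    im=read_camera(c); cv2.imwrite(f"pics/{c}0.png",cv2.resize(im,(800,600)))
    m=camera_model(c); print(c,m["fx"],m["fy"],m["cx"],m["cy"]);print(np.round(m["extrinsics"],4).tolist())
    for n in("plate","blue_case","stud_case","gauge","pot_a","tip_box","reagent","driver","beaker"):
        print(n,[(round(d["confidence"],2),[round(v) for v in d["bbox"]]) for d in look_for(c,n)])
o=get_obs();print(o["time_s"],o["eef_pos"],o["eef_rot"],o["opening"])
E
```

```text
pics
side 467.65967975192666 467.65967975192666 258.44129782876627 183.71742678864666
[[-0.9883, -0.1526, -0.0033, 0.5801], [-0.106, 0.7015, -0.7048, 0.131], [0.1098, -0.6962, -0.7094, 1.4352], [0.0, 0.0, 0.0, 1.0]]
plate [(0.66, [290, 196, 28, 32])]
blue_case [(0.6, [245, 252, 25, 38])]
stud_case [(0.97, [289, 315, 20, 46])]
gauge [(0.55, [297, 137, 13, 38])]
pot_a [(0.83, [204, 188, 26, 27]), (0.69, [207, 310, 28, 34]), (0.61, [233, 153, 25, 30])]
tip_box [(0.9, [196, 224, 31, 46])]
reagent [(0.71, [243, 122, 19, 43])]
driver [(0.85, [339, 247, 34, 10])]
beaker [(0.71, [272, 105, 19, 33])]
top 387.6865636502148 387.6865636502148 253.02825619860806 193.635856467986
[[0.0073, -0.9995, -0.0309, -0.0271], [-0.9912, -0.0031, -0.1327, 0.5807], [0.1325, 0.0316, -0.9907, 1.0664], [0.0, 0.0, 0.0, 1.0]]
plate [(0.95, [266, 226, 45, 36])]
blue_case [(0.89, [179, 191, 39, 21])]
stud_case [(0.94, [114, 243, 36, 22]), (0.31, [421, 184, 36, 28])]
gauge [(0.84, [344, 229, 34, 14]), (0.21, [315, 145, 23, 25])]
pot_a [(0.78, [246, 132, 23, 28]), (0.73, [314, 144, 24, 24]), (0.73, [104, 169, 29, 26])]
tip_box [(0.69, [203, 134, 43, 37])]
reagent [(0.61, [361, 156, 32, 29])]
driver [(0.56, [195, 268, 26, 67])]
beaker [(0.88, [422, 184, 35, 27])]
1.0 [ 0.23282325 -0.57998289  0.24825807] [ 9.81840167e-01  1.89709996e-01 -4.31470797e-05 -3.82556216e-05] 0.08545673320823988
```

View pics/top0.png

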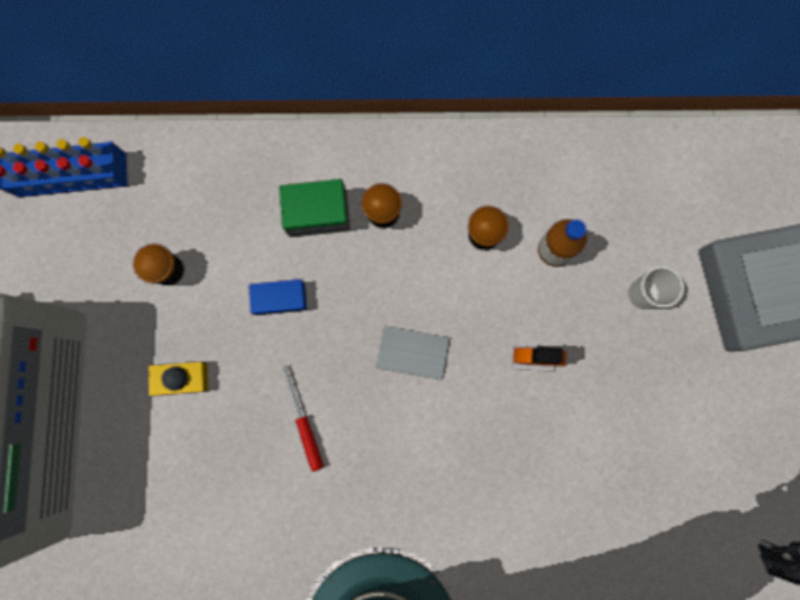

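View pics/side0.png

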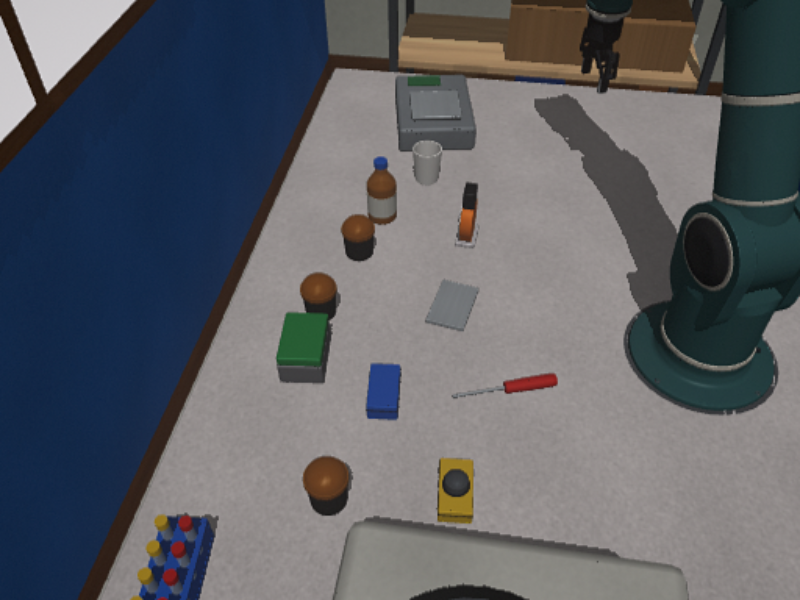

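The top view shows the blue case at (277,297), the yellow case with dark stud at (177,378), the plate at (413,352) and the gauge at (540,356). The side view confirms all of them; the dial side is hidden. Next I fit each pose by matching silhouettes in both cameras.

```bash
cat > h.py <<'E'
from rig import *
import cv2,numpy as np
from scipy.optimize import minimize
from scipy.spatial.transform import Rotation as R
S=8
CAM={c:camera_model(c) for c in("side","top")}
def proj(c,P):
    m=CAM[c];E=np.array(m["extrinsics"]);p=np.atleast_2d(P)@E[:3,:3].T+E[:3,3]
    return np.c_[m["fx"]*p[:,0]/p[:,2]+m["cx"],m["fy"]*p[:,1]/p[:,2]+m["cy"]]
def ray(c,u,v,z):
    m=CAM[c];E=np.array(m["extrinsics"]);d=E[:3,:3].T@[(u-m["cx"])/m["fx"],(v-m["cy"])/m["fy"],1];o=-E[:3,:3].T@E[:3,3]
    return o+d*(z-o[2])/d[2]
def box(sx,sy,z0,z1): return np.array([[a*sx/2,b*sy/2,z] for a in(-1,1) for b in(-1,1) for z in(z0,z1)])
def place(P,x,y,a,z=0): return P@R.from_euler('z',a).as_matrix().T+[x,y,z]
def crop(im,bb,pad=10):
    u,v,w,h=bb;x0,y0=int(max(0,u-w/2-pad)),int(max(0,v-h/2-pad));x1,y1=int(min(512,u+w/2+pad)),int(min(384,v+h/2+pad))
    return cv2.resize(im[y0:y1,x0:x1],None,fx=S,fy=S,interpolation=cv2.INTER_CUBIC),np.array([x0,y0])
def up(p,o): return ((p-o+.5)*S-.5)
def hullmask(shape,p):
    m=np.zeros(shape[:2],np.uint8);cv2.fillConvexPoly(m,cv2.convexHull(np.round(p*16).astype(np.int32)),255,shift=4,lineType=cv2.LINE_AA);return m/255.
def biggest(m):
    n,l,st,_=cv2.connectedComponentsWithStats(m.astype(np.uint8));k=1+np.argmax(st[1:,4]);return (l==k)
def fit(views,P,x0,z=0):
    """views: list of (cam, mask, origin)"""
    def f(q):
        s=0
        for c,m,o in views: s+=np.abs(hullmask(m.shape,up(proj(c,place(P,*q,z)),o))-m).sum()/m.sum()
        return s
    best=min((minimize(f,[x0[0],x0[1],a],method="Nelder-Mead",options=dict(initial_simplex=np.array([x0[0],x0[1],a])+np.array([[0,0,0],[.01,0,0],[0,.01,0],[0,0,.15]]),xatol=1e-5,fatol=1e-5)) for a in(x0[2]-.15,x0[2]+.1)),key=lambda r:r.fun)
    return best.x,best.fun
def hullof(m):
    p=np.argwhere(biggest(m))[:,::-1];o=np.zeros(m.shape,np.uint8);cv2.fillConvexPoly(o,cv2.convexHull(p.astype(np.int32)),1);return o.astype(float)
E
cat > m.py <<'E'
from h import *
ims={c:read_camera(c) for c in CAM}
BB={"plate":dict(side=[290,196,28,32],top=[266,226,45,36]),"blue_case":dict(side=[245,252,25,38],top=[179,191,39,21]),
"stud_case":dict(side=[289,315,20,46],top=[114,243,36,22]),"gauge":dict(side=[297,137,13,38],top=[344,229,34,14])}
def mask(n,c):
    I=c.astype(int);b,g,r=I[...,0],I[...,1],I[...,2]
    if n=="blue_case": return b-r>45
    if n=="stud_case": return (r-b>50)
    if n=="gauge": return ((r-b>60)|(I.max(2)<60))
    if n=="plate":
        lab=cv2.cvtColor(np.clip(c,0,255).astype(np.uint8),cv2.COLOR_BGR2LAB).astype(float)
        lab=cv2.GaussianBlur(lab,(0,0),5);h,w=lab.shape[:2]
        bg=np.median(np.r_[lab[:40].reshape(-1,3),lab[-40:].reshape(-1,3)],0);fg=np.median(lab[h//2-30:h//2+30,w//2-30:w//2+30].reshape(-1,3),0)
        print("plate bg fg",bg,fg);return np.linalg.norm(lab-fg,axis=2)<np.linalg.norm(lab-bg,axis=2)
t=np.linspace(0,2*np.pi,40)
disc=np.concatenate([np.c_[np.full(40,s),.046*np.cos(t),.058+.046*np.sin(t)] for s in(-.013,.013)])
MOD={"plate":box(.08,.124,0,.01),"blue_case":box(.056,.1,0,.04),"stud_case":box(.056,.1,0,.036),"gauge":np.r_[disc,box(.026,.044,.096,.14)]}
tiles=[]
for n in MOD:
    vs=[];cr=[]
    for c in("side","top"):
        k,o=crop(ims[c],BB[n][c]);vs.append((c,hullof(mask(n,k)),o));cr.append(k)
    x0=ray("top",*BB[n]["top"][:2],MOD[n][:,2].max()/2)
    for sel in(vs,vs[:1],vs[1:]):
        q,f=fit(sel,MOD[n],[x0[0],x0[1],0]);print(n,[s[0] for s in sel],np.round(q,4),round(f,3))
        if sel is vs:Q=q
    for (c,m,o),k in zip(vs,cr):
        k=k.copy();cs,_=cv2.findContours(m.astype(np.uint8),0,1);cv2.drawContours(k,cs,-1,(0,255,0),1)
        p=up(proj(c,place(MOD[n],*Q)),o);cv2.polylines(k,[cv2.convexHull(p.astype(np.int32))],True,(255,0,255),1)
        if n=="gauge":
            for pp in up(proj(c,place(box(.044,.074,0,.01),*Q)),o): cv2.circle(k,tuple(int(v) for v in pp),2,(255,255,0),-1)
        s=min(199/k.shape[1],299/k.shape[0]);k=cv2.resize(k,None,fx=s,fy=s);z=np.zeros((300,200,3),np.uint8);z[:k.shape[0],:k.shape[1]]=k;tiles.append(z)
cv2.imwrite("pics/fit1.png",np.vstack([np.hstack(tiles[:4]),np.hstack(tiles[4:])]))
E
python3 m.py
```

```text
plate bg fg [152.55287036 129.94766885 129.17642918] [126.32452436 127.22218685 126.0342097 ]
plate bg fg [175.47904238 129.16949981 130.81115014] [149.54665157 126.31541485 126.52615307]
plate ['side', 'top'] [ 0.4933 -0.0551 -0.1864] 0.171
plate ['side'] [ 0.4942 -0.055  -0.1962] 0.055
plate ['top'] [ 0.4923 -0.0569 -0.1476] 0.114
blue_case ['side', 'top'] [0.5953 0.1966 0.1253] 0.405
blue_case ['side'] [0.5987 0.176  0.1196] 0.239
blue_case ['top'] [0.5948 0.1995 0.0454] 0.134
stud_case ['side', 'top'] [0.4426 0.377  0.0854] 0.11
stud_case ['side'] [0.4434 0.3747 0.076 ] 0.033
stud_case ['top'] [0.4418 0.3789 0.0832] 0.044
gauge ['side', 'top'] [ 0.4854 -0.2784  0.0161] 1.121
gauge ['side'] [ 0.4866 -0.2873 -0.0089] 0.135
gauge ['top'] [ 0.4835 -0.2786  0.1032] 0.9
```

View pics/fit1.png

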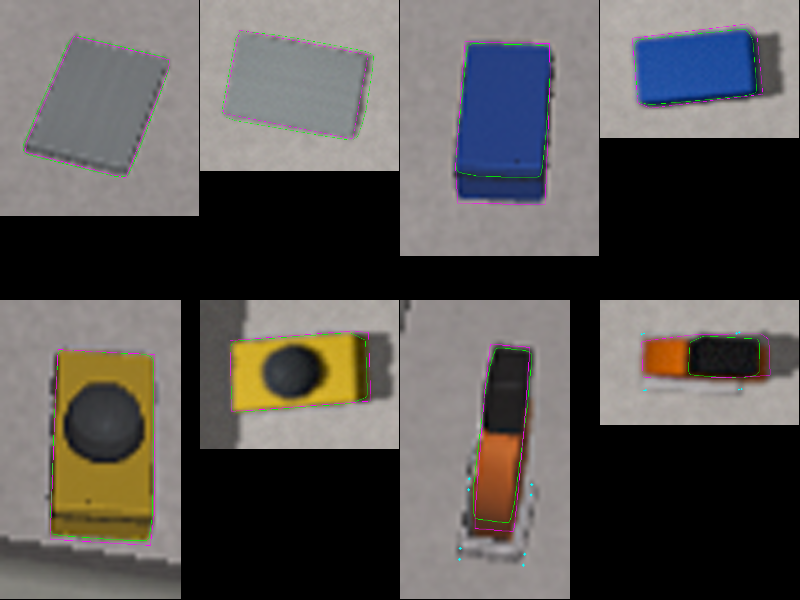

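The green mask contours match plate and yellow well. The blue mask misses its darker faces, the plate mask misses its dark edge in the top view, and the gauge mask is split in the top view. I'll fix the masks and refit.

```bash
python3 - <<'E'
s=open('m.py').read()
s=s.replace("return b-r>45","return (b>1.5*r)&(b-r>15)").replace("return (r-b>50)","return (r>1.5*b)&(r-b>15)")
s=s.replace("return ((r-b>60)|(I.max(2)<60))","return cv2.morphologyEx((((r>1.6*b)&(r-b>20))|(I.max(2)<62)).astype(np.uint8),cv2.MORPH_CLOSE,np.ones((9,9)))")
s=s.replace('print("plate bg fg",bg,fg);return np.linalg.norm(lab-fg,axis=2)<np.linalg.norm(lab-bg,axis=2)','d=(fg-bg);return ((lab-bg)@d/(d@d))>.5').replace("fit1","fit2").replace("(0,0),5)","(0,0),3)")
open('m.py','w').write(s)
E
python3 m.py
```

```text
plate ['side', 'top'] [ 0.4935 -0.0556 -0.1833] 0.17
plate ['side'] [ 0.4941 -0.0556 -0.1948] 0.057
plate ['top'] [ 0.4925 -0.0576 -0.1509] 0.112
blue_case ['side', 'top'] [0.5953 0.1958 0.115 ] 0.155
blue_case ['side'] [0.5956 0.1939 0.1178] 0.05
blue_case ['top'] [0.5942 0.1963 0.0577] 0.097
stud_case ['side', 'top'] [0.4429 0.3771 0.0865] 0.091
stud_case ['side'] [0.4436 0.3747 0.0845] 0.03
stud_case ['top'] [0.4418 0.3775 0.0857] 0.023
gauge ['side', 'top'] [ 0.4846 -0.277  -0.0524] 0.19
gauge ['side'] [ 0.4853 -0.2703 -0.0695] 0.063
gauge ['top'] [ 0.4836 -0.2774 -0.0393] 0.069
```

View pics/fit2.png

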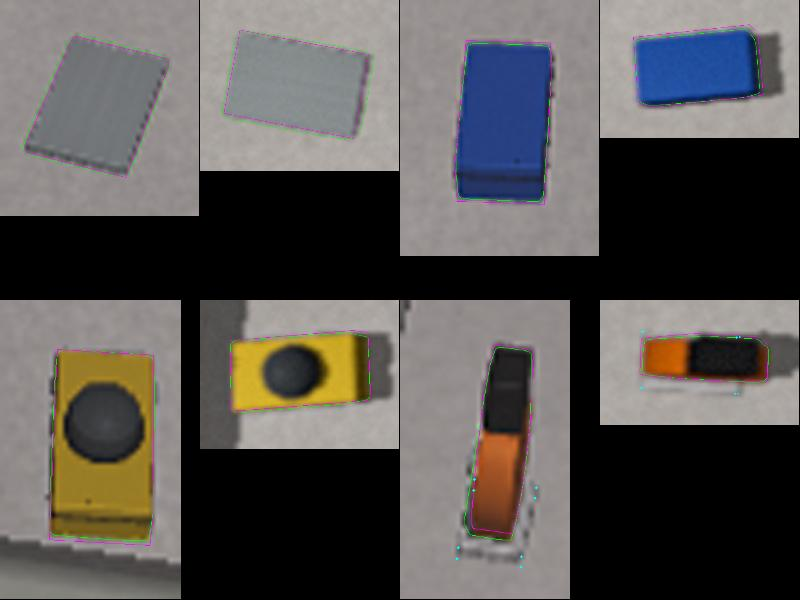

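Fits now agree with the pictures: blue, yellow and gauge lie on their outlines. The plate yaw differs a little between the cameras, so I check it by back-projecting onto the plate's top plane, and test IK.

```bash
cat >> h.py <<'E'
def down(a,flip=0,tilt=None):
    """tool down, jaw axis along world yaw a"""
    y=np.array([np.cos(a),np.sin(a),0])*(-1 if flip else 1);z=np.array([0,0,-1.]);return R.from_matrix(np.c_[np.cross(y,z),y,z]).as_quat()
E
cat > p.py <<'E'
from m import *
for n,z,side in(("plate",.01,0),("blue_case",.04,0)):
  for c in("side","top"):
    k,o=crop(ims[c],BB[n][c]);mm=mask(n,k)
    m=biggest(mm).astype(np.uint8)
    cs=max(cv2.findContours(m,0,1)[0],key=len)[:,0,:]
    W=np.array([ray(c,*((p+.5)/S-.5+o),z)[:2] for p in cs])
    r=cv2.minAreaRect((W*1e4).astype(np.float32));print(n,c,np.round(np.array(r[0])/1e4,4),np.round(np.array(r[1])/10,1),round(np.deg2rad(r[2]),4))
    # robust long-edge directions
    ap=cv2.approxPolyDP((W*1e4).astype(np.int32).reshape(-1,1,2),60,True)[:,0]/1e4
    for a,b in zip(ap,np.roll(ap,-1,0)):
        d=b-a
        if np.hypot(*d)>.03: print("   edge",np.round(a,3),round(np.hypot(*d),3),round(((np.arctan2(d[1],d[0])+np.pi/4)%(np.pi/2))-np.pi/4,3))
E
python3 p.py | grep -v "\['"; python3 - <<'E'
from h import *
for n,x,y,a,z in(("blue",.595,.196,.09,.02),("plate",.493,-.056,-.18,.03),("stud",.4427,.377,.086,.02),("gauge",.4845,-.277,-.05,.12),("fin",.493,-.056,-.18+np.pi/2,.25)):
    for f in(0,1):
        q=ik([x,y,z],down(a,f));print(n,f,None if q is None else np.round(q,2))
print(get_obs()["time_s"])
E
```

```text
plate side [ 0.4939 -0.052 ] [137.2  85.9] 1.3964
   edge [ 0.52  -0.126] 0.133 -0.192
   edge [0.545 0.004] 0.081 -0.187
   edge [0.465 0.02 ] 0.13 -0.171
   edge [ 0.443 -0.109] 0.079 -0.219
plate top [ 0.4926 -0.057 ] [133.4  86.1] 1.4025
   edge [ 0.542 -0.001] 0.081 -0.156
   edge [0.462 0.012] 0.126 -0.13
   edge [ 0.446 -0.113] 0.077 -0.188
   edge [ 0.521 -0.128] 0.128 -0.161
blue_case side [0.5931 0.2092] [ 57.2 123.6] 0.1039
   edge [0.624 0.151] 0.12 0.109
   edge [0.611 0.27 ] 0.05 0.036
   edge [0.561 0.268] 0.121 0.099
   edge [0.573 0.148] 0.051 0.059
blue_case top [0.5915 0.1933] [ 58.5 104. ] 0.1048
   edge [0.625 0.156] 0.089 0.108
   edge [0.615 0.244] 0.051 0.031
   edge [0.564 0.242] 0.101 0.046
   edge [0.569 0.141] 0.047 0.081
blue 0 [ 0.05  0.79 -0.58  1.73  0.57  0.8  -0.71]
blue 1 [ 0.35  1.04 -1.09  1.72  1.05  1.08  2.13]
plate 0 [ 0.44  0.57 -0.47  2.06  0.44  0.61 -0.52]
plate 1 [ 0.89  0.86 -1.09  2.05  1.01  0.91  2.19]
stud 0 [-0.18  0.8  -0.77  1.84  0.75  0.82 -1.26]
stud 1 [ 0.01  0.99 -1.09  1.84  1.05  1.03  1.7 ]
gauge 0 [ 0.75  0.48 -0.36  1.88  0.23  0.82  0.22]
gauge 1 [ 0.3   0.46  0.2   1.89 -0.13  0.8  -2.62]
fin 0 [ 0.7   0.25 -0.75  1.91  0.2   1.06  1.26]
fin 1 [ 0.4   0.2  -0.39  1.91  0.09  1.04 -1.78]
1.3
```

```bash
cat >> h.py <<'E'
def st(t=""):
    o=get_obs();print(t,"t",round(o["time_s"],2),"p",np.round(o["eef_pos"],4),"F",np.round(o["wrist_force"],1),"M",np.round(o["torque"],2),"op",round(o["opening"],4));return o
E
cat > a.py <<'E'
from h import *
x,y,a=.595,.196,.095
reach([x,y,.16],down(a));st("over")
line_to([x,y,.021],vel=.15);st("down");close_gripper();st("grip")
line_to([x,y,.10],vel=.15);st("lift")
im=read_camera("top");im2=read_camera("side");cv2.imwrite("pics/b.png",np.hstack([cv2.resize(im[150:260,120:270],(400,293)),cv2.resize(im2[190:300,180:330],(400,293))]))
E
python3 a.py
```

```text
over t 4.32 p [0.5953 0.1951 0.1599] F [ 0.2  0.1 -0.2] M [-0.02  0.03 -0.  ] op 0.0853
down t 5.39 p [0.5955 0.1963 0.0219] F [-0.4  0.2  0.5] M [ 0.   -0.03 -0.06] op 0.0853
grip t 5.78 p [0.5954 0.1961 0.0218] F [-1.6 -1.6  7.5] M [-0.26  0.42 -0.03] op 0.0554
lift t 6.46 p [0.5947 0.1955 0.0992] F [-0.4 -0.6 -5.5] M [-0.01  0.01 -0.01] op 0.0552
```

```bash
cat > b.py <<'E'
from h import *
x,y,a=.4933,-.0560,-.174
reach([x,y,.10],down(a));st("over")
line_to([x,y,.045],vel=.15);st("near");wait(.2);st()
print(line_to([x,y,.027],vel=.03,until_force=5));o=st("touch")
im=read_camera("top");im2=read_camera("side");cv2.imwrite("pics/b1.png",np.hstack([cv2.resize(im[180:270,215:315],(400,360),interpolation=2),cv2.resize(im2[140:240,240:340],(400,400),interpolation=2)[:360]]))
E
python3 b.py
```

```text
over t 7.62 p [ 0.494  -0.0549  0.1002] F [ 0.4  0.4 -4. ] M [ 0.03  0.02 -0.01] op 0.0551
near t 8.13 p [ 0.4937 -0.055   0.0453] F [-0.3 -0.9 -4.7] M [ 0.08 -0.04 -0.01] op 0.055
 t 8.33 p [ 0.4939 -0.056   0.0459] F [ 1.  -1.  -4.1] M [-0.05  0.05  0.06] op 0.0552
True
touch t 8.81 p [ 0.4933 -0.0561  0.0314] F [1.4 0.1 0.8] M [-0.06 -0.46  0.05] op 0.0552
```

View pics/b1.png

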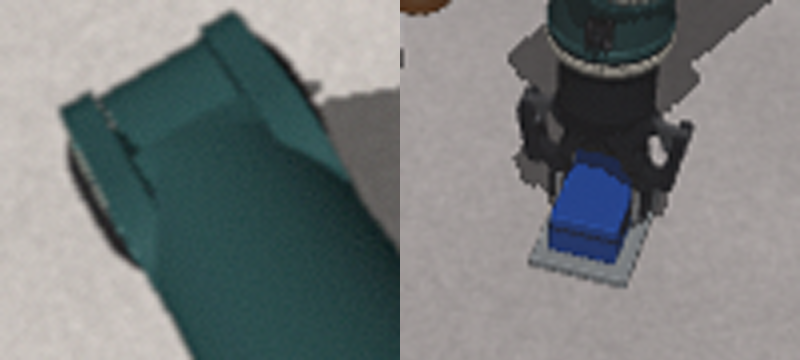

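The side view shows the blue case sitting on the plate, parallel to it, with the front margin visible. I release, move over the yellow case and measure blue against plate with the arm out of the way.

```bash
cat > c.py <<'E'
from h import *
ungrasp();st("rel")
o=get_obs();x,y=o["eef_pos"][:2];line_to([x,y,.14],vel=.2)
x,y,a=.4427,.3765,.086
reach([x,y,.20],down(a));st("over")
ims={c:read_camera(c) for c in CAM}
import numpy as np
np.savez("c.npz",**ims)
E
python3 c.py; cat > d.py <<'E'
from h import *
d=np.load("c.npz");vs=[];t=[]
pl=[.4933,-.0560,-.174]
for c in("side","top"):
    pc=proj(c,[.4933,-.056,.03])[0]
    k,o=crop(d[c],[*pc,50,50],8);I=k.astype(int);m=hullof((I[...,0]>1.5*I[...,2])&(I[...,0]-I[...,2]>15));vs.append((c,m,o));t.append(k)
B=box(.056,.1,0,.04)
for s in(vs,vs[:1],vs[1:]): q,f=fit(s,B,pl,.01);print(np.round(q,4),round(f,3))
q,_=fit(vs,B,pl,.01);print("dev",R.from_euler('z',-pl[2]).as_matrix()[:2,:2]@(q[:2]-pl[:2]),q[2]-pl[2])
for (c,m,o),k in zip(vs,t):
    cv2.polylines(k,[cv2.convexHull(up(proj(c,place(B,*pl,.01)),o).astype(np.int32))],True,(0,255,0),1)
    cv2.polylines(k,[cv2.convexHull(up(proj(c,place(box(.08,.124,0,.01),*pl)),o).astype(np.int32))],True,(255,0,255),1)
cv2.imwrite("pics/d.png",cv2.resize(np.hstack([k[:520,:520] for k in t]),(800,400)))
E
python3 d.py
```

```text
rel t 9.32 p [ 0.4928 -0.0562  0.0314] F [ 0.2 -0.5 -0.1] M [ 0.01 -0.01 -0.  ] op 0.0857
over t 11.62 p [0.4436 0.3753 0.1996] F [ 0.4 -0.3  0.2] M [ 0.01  0.02 -0.01] op 0.0861
[ 0.4936 -0.0558 -0.1693] 0.896
[ 0.4501 -0.0491  1.0071] 0.606
[ 0.4937 -0.0553 -0.1701] 0.023
dev [0.00027136 0.00028117] 0.004697839387046432
```

View pics/d.png

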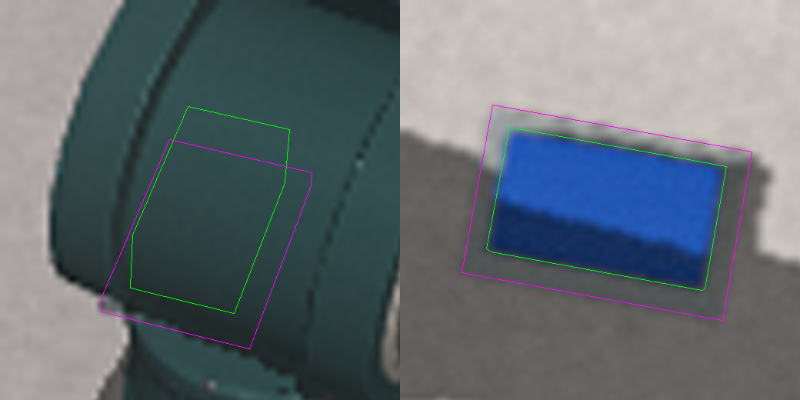

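Top view: blue sits within 0.3 mm and 0.005 rad of the intended pose, evenly framed by the plate (side view is blocked by the arm). Now the stud case.

```bash
cat > e.py <<'E'
from h import *
x,y,a=.4427,.3765,.086
line_to([x,y,.021],vel=.15);o=st("down");close_gripper();z0=st("grip")["eef_pos"][2]
if get_obs()["opening"]<.05: raise SystemExit("miss")
line_to([x,y,.14],vel=.15);wait(.3)
F=[];M=[]
for i in range(10): o=get_obs();F.append(o["wrist_force"]);M.append(o["torque"]);wait(.02)
print("z0",z0,np.mean(F,0),np.mean(M,0))
x,y,a=.4936,-.0556,-.171
reach([x,y,.15],down(a));st("over")
line_to([x,y,.085],vel=.15);wait(.2);st("near")
print(line_to([x,y,.066],vel=.03,until_force=5));st("touch")
np.savez("e.npz",**{c:read_camera(c) for c in CAM})
E
python3 e.py
cat > f.py <<'E'
from h import *
import sys
fn,out=sys.argv[1:3];d=np.load(fn);t=[]
pl=[.4936,-.0556,-.171]
B=box(.056,.1,0,.036)
for c in("side","top"):
    pc=proj(c,[.4936,-.0556,.06])[0]
    k,o=crop(d[c],[*pc,50,50],8);I=k.astype(int);m=(I[...,2]>1.5*I[...,0])&(I[...,2]-I[...,0]>15)
    if m.sum()>3000:
        q,f=fit([(c,hullof(m),o)],B,pl,.05);print(c,np.round(q,4),round(f,3),"dev",np.round(R.from_euler('z',-pl[2]).as_matrix()[:2,:2]@(q[:2]-pl[:2]),4),round(q[2]-pl[2],4))
    for MM,z,col in((box(.056,.1,0,.04),.01,(0,255,0)),(B,.05,(255,0,255))): cv2.polylines(k,[cv2.convexHull(up(proj(c,place(MM,*pl,z)),o).astype(np.int32))],True,col,1)
    t.append(k)
cv2.imwrite(out,cv2.resize(np.hstack([k[:520,:520] for k in t]),(800,400)))
E
python3 f.py e.npz pics/f.png
```

```text
down t 13.07 p [0.4431 0.3768 0.0218] F [-0.2 -0.7 -0.2] M [-0.01 -0.04 -0.05] op 0.0853
grip t 13.46 p [0.443  0.3767 0.0217] F [-0.5 -2.8  9. ] M [-0.46  0.45  0.1 ] op 0.0551
z0 0.02169113123194387 [ 0.02318631 -0.15434088 -5.47084536] [-0.00570765 -0.0101363  -0.0088054 ]
over t 16.47 p [ 0.4939 -0.0544  0.1502] F [-0.2  1.7 -5.4] M [ 0.   -0.04 -0.  ] op 0.0553
near t 17.25 p [ 0.4941 -0.0557  0.0858] F [ 0.9  0.3 -5.5] M [-0.02 -0.01 -0.01] op 0.0551
True
touch t 17.73 p [ 0.4936 -0.0557  0.0714] F [-2.  -1.4  6.5] M [-0.08  0.09 -0.1 ] op 0.055
side [ 0.4983 -0.0579 -0.073 ] 0.283 dev [ 0.005  -0.0014] 0.098
```

View pics/f.png

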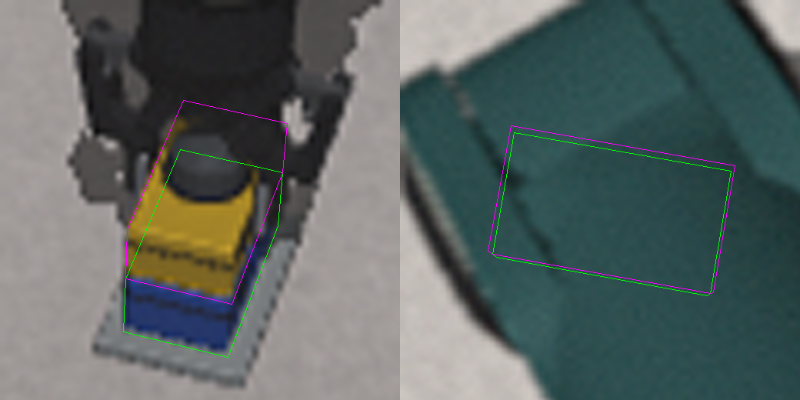

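The side view shows yellow stacked flush on blue: front edges at about (180,290) line up. Release, move to the gauge and re-measure from there.

```bash
cat > g.py <<'E'
from h import *
ungrasp();o=st("rel")
x,y=o["eef_pos"][:2];line_to([x,y,.24],vel=.2)
reach([.4847,-.277,.26],down(-.052));st("over")
np.savez("g.npz",**{c:read_camera(c) for c in CAM})
E
python3 g.py; python3 f.py g.npz pics/g.png
```

```text
rel t 18.25 p [ 0.4931 -0.0558  0.0712] F [ 0.8 -0.3  0.3] M [0.03 0.01 0.01] op 0.085
over t 20.13 p [ 0.4848 -0.2761  0.2594] F [0.3 0.3 0.4] M [-0.02 -0.02  0.02] op 0.0853
side [ 0.4948 -0.059  -0.1545] 0.039 dev [ 0.0018 -0.0031] 0.0165
top [ 0.4938 -0.0559 -0.1652] 0.028 dev [ 0.0002 -0.0002] 0.0058
```

View pics/g.png

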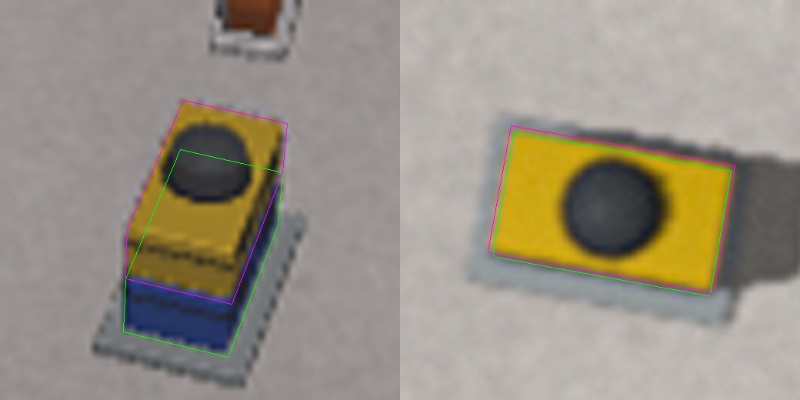

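Yellow column measured square: deviation is under 0.5 mm and 0.006 rad in the top view, and within the side camera's ~2 mm calibration bias. Now grasp the gauge and find a pose that shows its dial to the side camera.

```bash
cat >> h.py <<'E'
def showpose(p):
    """tool quaternion with tool y (gauge +x) facing the side camera from tcp p"""
    E=np.array(CAM["side"]["extrinsics"]);cam=-E[:3,:3].T@E[:3,3];d=cam-np.array(p);d/=np.linalg.norm(d)
    z=np.array([0,0,1.])-d[2]*d;z/=np.linalg.norm(z);return R.from_matrix(np.c_[np.cross(d,-z),d,-z]).as_quat()
E
cat > i.py <<'E'
from h import *
x,y,a=.484,-.277,-.052
line_to([x,y,.121],vel=.15,until_force=8);o=st("down");close_gripper();o=st("grip")
if o["opening"]>.02: line_to([x,y,.30],vel=.2);wait(.3);st("lift")
for p in([.35,.3,.5],[.4,.3,.5],[.4,.4,.5],[.4,.4,.6],[.45,.4,.5],[.4,.5,.6],[.4,.5,.7],[.45,.5,.7],[.4,.2,.5],[.45,.2,.4]):
    q=ik(p,showpose(p));print(p,None if q is None else np.round(q,2))
E
python3 i.py
```

```text
down t 21.31 p [ 0.4845 -0.2771  0.1218] F [-0.  -0.1  0.2] M [-0.01 -0.05 -0.02] op 0.0851
grip t 21.88 p [ 0.4841 -0.2771  0.1213] F [-0.7 -0.4  5.2] M [-0.02  0.45  0.06] op 0.0253
lift t 23.23 p [ 0.4839 -0.2769  0.2995] F [ 0.   0.2 -2.8] M [-0.01  0.04 -0.02] op 0.0254
[0.35, 0.3, 0.5] [ 0.07 -0.25 -0.38  1.93 -0.79  1.22  1.35]
[0.4, 0.3, 0.5] [ 1.22 -0.36 -1.2   1.81 -1.05  1.52  1.66]
[0.4, 0.4, 0.5] [ 0.06 -0.05 -0.56  1.8  -0.81  1.05  1.31]
[0.4, 0.4, 0.6] [ 0.43 -0.05 -0.94  1.53 -0.65  1.27  1.09]
[0.45, 0.4, 0.5] [ 0.52  0.16 -1.09  1.66 -0.62  1.06  1.29]
[0.4, 0.5, 0.6] [ 0.31  0.1  -1.1   1.49 -0.5   1.03  0.88]
[0.4, 0.5, 0.7] [ 0.12  0.2  -1.09  1.15 -0.2   1.31  0.6 ]
[0.45, 0.5, 0.7] [ 0.04  0.35 -1.08  1.02 -0.11  1.39  0.67]
[0.4, 0.2, 0.5] [ 1.3  -0.33 -1.1   1.81 -0.93  1.63  1.78]
[0.45, 0.2, 0.4] [ 0.96  0.12 -1.1   1.89 -0.68  1.2   1.72]
```

```bash
cat > j.py <<'E'
from h import *
p=[.4,.5,.7]
reach(p,showpose(p));wait(.9);o=st("show")
im=read_camera("side");np.savez("j.npz",side=im,p=o["eef_pos"],r=o["eef_rot"])
for n in("gauge","bezel","pointer","band","pointer_tip"): print(n,[(round(d["confidence"],2),np.round(d["bbox"],1).tolist()) for d in look_for("side",n)])
T=R.from_quat(o["eef_rot"]).as_matrix();ctr=np.array(o["eef_pos"])+T[:,2]*(.1213-.058)+T[:,1]*.02
u,v=proj("side",ctr)[0];print("centre px",u,v)
u,v=int(u),int(v);cv2.imwrite("pics/j.png",cv2.resize(im[max(0,v-60):v+60,max(0,u-60):u+60],(600,600),interpolation=2))
E
python3 j.py
```

```text
show t 27.2 p [0.4 0.5 0.7] F [-1.   0.7 -3.4] M [-1.34  0.1   0.01] op 0.0252
gauge [(0.77, [329.6, 182.2, 66.2, 107.5])]
bezel [(0.83, [330.1, 190.2, 61.3, 61.3])]
pointer [(0.7, [332.4, 199.2, 12.3, 30.4]), (0.61, [330.8, 190.4, 63.9, 58.5])]
band [(0.71, [332.3, 191.9, 60.8, 53.3])]
pointer_tip []
centre px 329.6169771588812 191.31284914155745
```

View pics/j.png

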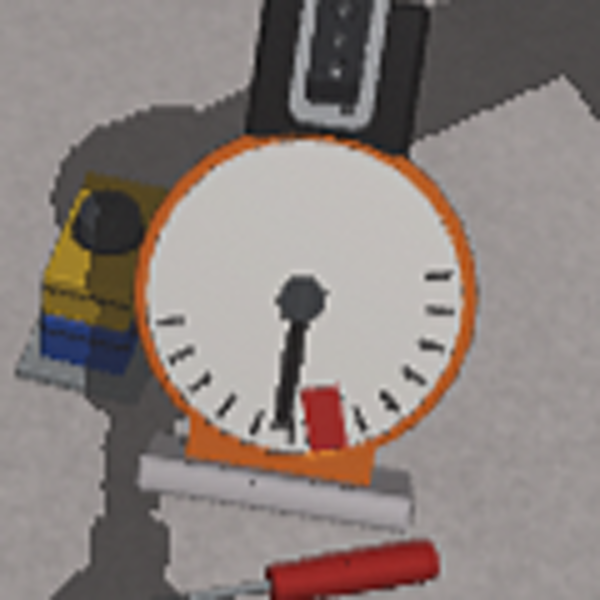

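The picture shows the dial face-on: pivot at (302,298), pointer tip at (285,428) and red band around (325,418) in the crop. I'll convert these to angles in the gauge frame.

```bash
cat >> h.py <<'E'
def dial(im,p,r,off=.0,up_=.0633):
    """band & pointer angles in the tool-derived gauge frame; p,r = tcp pose"""
    T=R.from_quat(r).as_matrix();G=np.c_[T[:,1],np.cross(-T[:,2],T[:,1]),-T[:,2]]
    c0=np.array(p)-G[:,2]*up_+G[:,0]*.02
    m=CAM["side"];E=np.array(m["extrinsics"]);cam=-E[:3,:3].T@E[:3,3]
    def togauge(u,v):
        d=E[:3,:3].T@[(u-m["cx"])/m["fx"],(v-m["cy"])/m["fy"],1];P=cam+d*(((c0-cam)@G[:,0])/(d@G[:,0]));return G.T@(P-c0)
    u,v=proj("side",c0)[0];k,o=crop(im,[u,v,60,60],5);I=k.astype(int);yy,xx=np.mgrid[:k.shape[0],:k.shape[1]]
    px=(np.stack([xx,yy],-1)+.5)/S-.5+o
    L=np.array([togauge(*q) for q in px[::2,::2].reshape(-1,2)])[:,1:].reshape(*px[::2,::2].shape[:2],2);J=I[::2,::2]
    h=cv2.cvtColor(k,cv2.COLOR_BGR2HSV)[::2,::2].astype(int);rad=np.hypot(L[...,0],L[...,1])
    white=biggest((J.min(2)>.62*np.percentile(J.max(2),95))&(J.max(2)-J.min(2)<35)&(rad<.045))
    cs=max(cv2.findContours(white.astype(np.uint8),0,1)[0],key=len);(cu,cv_),rr=cv2.minEnclosingCircle(cs)
    M0=cv2.fitEllipse(cv2.convexHull(cs));piv=L[int(round(M0[0][1])),int(round(M0[0][0]))]
    Q=L-piv;rad=np.hypot(Q[...,0],Q[...,1])
    red=biggest(((h[...,0]<6)|(h[...,0]>170))&(h[...,1]>140)&(rad<.042)&(rad>.02))
    b=Q[red].mean(0)
    blk=biggest((J.max(2)<90)&(rad<.034)&(rad>.008));t=Q[blk].mean(0)
    ang=lambda w:np.arctan2(w[0],-w[1])
    return dict(piv=np.round(piv,4),size=np.round(M0[1],1),band=ang(b),bandr=np.hypot(*b),pt=ang(t),ptr=np.hypot(*t),n=(int(red.sum()),int(blk.sum())),
      plumb=ang((G.T@[0,0,-1])[1:]))
E
python3 -c "
from h import *
d=np.load('j.npz');print(dial(d['side'],d['p'],d['r']))"
```

```text
{'piv': array([-0.0007,  0.0019]), 'size': array([248.8, 251.4]), 'band': np.float64(0.30743153742758633), 'bandr': np.float64(0.033378025051107776), 'pt': np.float64(-0.02874012149562265), 'ptr': np.float64(0.020886271846458977), 'n': (1325, 1032), 'plumb': np.float64(-2.8075786023740075e-05)}
```

Band ≈ 0.307–0.336, depending on how I treat a small pivot or roll bias. I remove the bias by rocking the gauge here, close to the camera, until pointer and band coincide.

```bash
cat > k.py <<'E'
from h import *
p=np.array([.4,.5,.7]);T=R.from_quat(showpose(p));y=T.as_matrix()[:,1]
reach(p,(R.from_rotvec(-y*.325)*T).as_quat());wait(1.2);o=st("rock")
im=read_camera("side");im2=read_camera("side")
np.savez("k.npz",side=im,p=o["eef_pos"],r=o["eef_rot"]);print(dial(im,o["eef_pos"],o["eef_rot"]));print(dial(im2,o["eef_pos"],o["eef_rot"]))
u,v=[int(w) for w in proj("side",p)[0]];cv2.imwrite("pics/k.png",cv2.resize(im[v-20:v+100,max(0,u-60):u+60],(600,600),interpolation=2))
E
python3 k.py
```

```text
rock t 29.11 p [0.4 0.5 0.7] F [-0.1 -0.4 -3.9] M [-1.2   0.75 -0.01] op 0.0253
{'piv': array([-0.0008,  0.0015]), 'size': array([247.9, 249.9]), 'band': np.float64(0.31299428665128487), 'bandr': np.float64(0.03483270628493887), 'pt': np.float64(0.28313887151423095), 'ptr': np.float64(0.021019987356646497), 'n': (1029, 915), 'plumb': np.float64(0.3250511964031023)}
{'piv': array([-0.0008,  0.0015]), 'size': array([247.4, 250.1]), 'band': np.float64(0.3122748347931239), 'bandr': np.float64(0.03482233806090063), 'pt': np.float64(0.2830429232979601), 'ptr': np.float64(0.021015560312728467), 'n': (1031, 912), 'plumb': np.float64(0.3250511964031023)}
```

View pics/k.png

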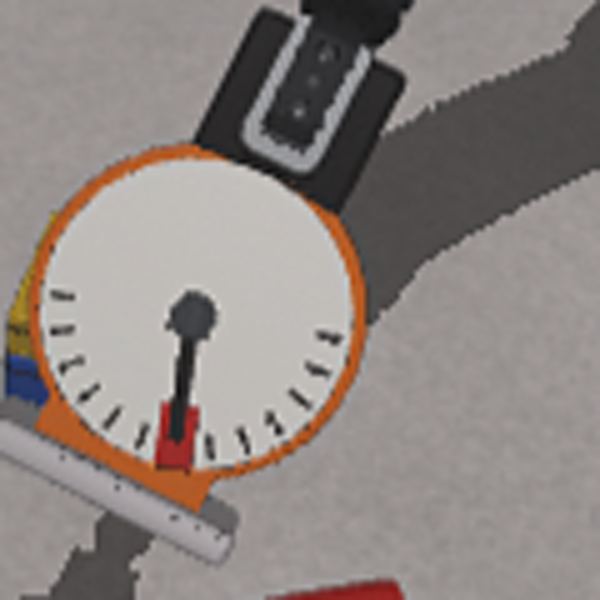

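Pointer tip (176,437) lies on the middle of the band, with tool tilt 0.325. Before using the tool frame for "upright", I check that the gauge didn't turn in the grip by overlaying the model on both close-ups.

```bash
cat > l.py <<'E'
from h import *
t=[]
for f in("j","k"):
    d=np.load(f+".npz");D=dial(d["side"],d["p"],d["r"]);T=R.from_quat(d["r"]).as_matrix();G=np.c_[T[:,1],np.cross(-T[:,2],T[:,1]),-T[:,2]]
    org=d["p"]-G[:,2]*(.1213-D["piv"][1])+G[:,1]*D["piv"][0]
    c=proj("side",org+G[:,2]*.05)[0];k,o=crop(d["side"],[*c,84,100],0);k=k.copy()
    im=k.astype(int)
    for B in(box(.044,.074,0,.01),box(.026,.044,.096,.14)):
        P=up(proj("side",B@G.T+org),o).astype(int)
        for i,j in((4,6),(5,7),(0,2),(1,3),(4,5),(6,7),(1,5),(3,7)): cv2.line(k,P[i].tolist(),P[j].tolist(),(0,255,0),1)
    t.append(cv2.resize(k,(400,int(400*k.shape[0]/k.shape[1]))))
h=min(x.shape[0] for x in t);cv2.imwrite("pics/l.png",np.hstack([x[:h] for x in t]))
E
python3 l.py
```

```text
(no output)
```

View pics/l.png

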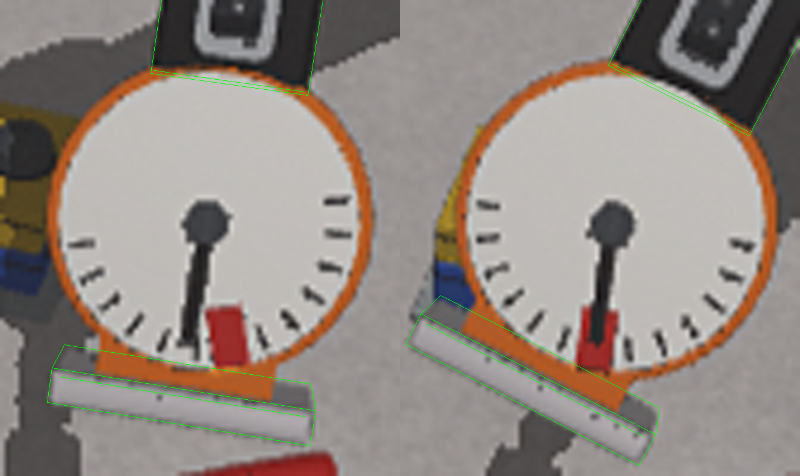

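The model overlay agrees with the foot and grip block, so the gauge is square in the hand to about 0.01 rad. Next: stand it upright on the stud with the dial toward the side camera.

```bash
python3 - <<'E'
from h import *
d=np.load("n.npz");e=np.load("n2.npz");print(dial(d["side"],e["p"],e["r"]))
u,v=[int(w) for w in proj("side",[SX,SY,.12])[0]];u2,v2=[int(w) for w in proj("top",[SX,SY,.12])[0]]
a=d["side"][v-45:v+45,u-40:u+40];b=d["top"][v2-45:v2+45,u2-40:u2+40]
cv2.imwrite("pics/n.png",np.hstack([cv2.resize(x,(400,450),interpolation=2) for x in(a,b)]))
E
```

```text
{'piv': array([-0.0019,  0.0046]), 'size': array([ 80. , 115.7]), 'band': np.float64(0.3954695959023427), 'bandr': np.float64(0.03344708614119663), 'pt': np.float64(0.06801505657368427), 'ptr': np.float64(0.020207940182567587), 'n': (148, 215), 'plumb': np.float64(4.214710257032757e-05)}
```

View pics/n.png

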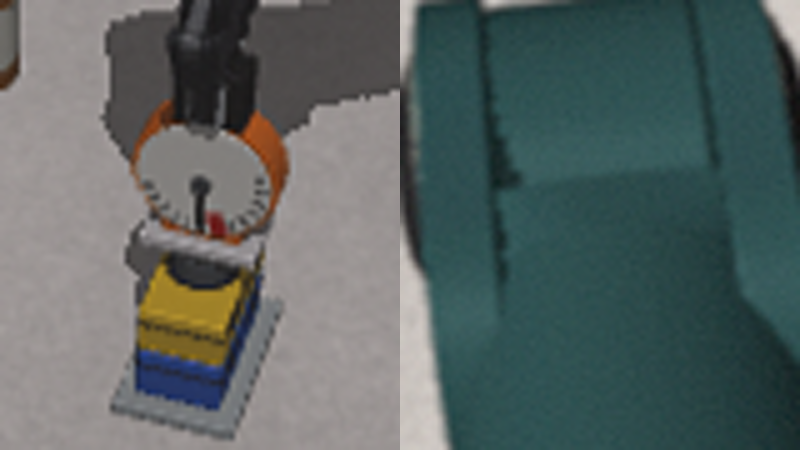

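The side view shows the gauge upright on the stud: foot centre column ≈200 against stud ≈204, which is explained by the known side-camera bias. The contact force is 2.3 N. The dial reading here gives band−pointer = 0.327. Now rock about the ball centre.

```bash
cat > r.py <<'E'
from h import *
F0=np.load("F0.npy")
for th in np.linspace(0,.328,6)[1:]:
    p,q=pose(th,.001);line_to(p,q,vel=.04);F=favg(4);print(round(th,3),np.round(F-F0,2))
wait(1.);F=favg(10);o=st("end");print("dF",np.round(F-F0,2),"err",np.round(o["eef_pos"]-p,4),"tilt",(R.from_quat(o["eef_rot"])*R.from_quat(down(YAW)).inv()).as_rotvec())
d={c:read_camera(c) for c in CAM};np.savez("r.npz",**d);D=dial(d["side"],o["eef_pos"],o["eef_rot"]);print(D,"band-pt",D["band"]-D["pt"])
u,v=[int(w) for w in proj("side",[SX,SY,.12])[0]];cv2.imwrite("pics/r.png",np.hstack([cv2.resize(d["side"][v-40:v+35,u-30:u+30],(480,600),interpolation=2),cv2.resize(d["side"],(320,240))]) if 0 else cv2.resize(d["side"][v-40:v+40,u-40:u+40],(600,600),interpolation=2))
E
python3 r.py
```

```text
0.066 [-0.73 -0.21  2.26]
0.131 [-1.06 -0.09  2.77]
0.197 [-1.44 -0.03  2.01]
0.262 [-1.72  0.    1.97]
0.328 [-1.62  0.12  2.83]
end t 39.09 p [ 0.4476 -0.0477  0.2246] F [-1.3 -0.6 -1.7] M [ 0.05  0.78 -0.01] op 0.0254
dF [-1.32 -0.29  2.46] err [0. 0. 0.] tilt [-5.58181914e-02 -3.23239570e-01  3.73104333e-06]
{'piv': array([-0.0011,  0.0063]), 'size': array([ 76.9, 111.9]), 'band': np.float64(0.3488122721392327), 'bandr': np.float64(0.0361903629736223), 'pt': np.float64(0.2431218557142379), 'ptr': np.float64(0.01959102444940144), 'n': (79, 203), 'plumb': np.float64(0.32802361189987894)} band-pt 0.10569041642499483
```

The viewer is used up, so I check numerically. At this distance (about 3 mm per pixel) the dial ellipse is partly hidden by the finger, so that 0.106 reading is doubtful. I'll test for slip with a foot-outline fit, and use band extents relative to the pointer line in both the close-up and this picture.

```bash
cat > s.py <<'E'
from h import *
def foot(im,p,r):
    """best turn of the gauge about its x (vs tool) and shift, from image gradient along foot outline"""
    T=R.from_quat(r).as_matrix();G=np.c_[T[:,1],np.cross(-T[:,2],T[:,1]),-T[:,2]];B=box(.044,.074,0,.01)
    g=cv2.GaussianBlur(im,(0,0),.7).astype(float);gr=np.sqrt(sum(cv2.Sobel(g[...,i],cv2.CV_64F,1,0)**2+cv2.Sobel(g[...,i],cv2.CV_64F,0,1)**2 for i in range(3)))
    s=np.linspace(.05,.95,25)[:,None]
    def f(w):
        Q=G@R.from_euler('x',w[0]).as_matrix();E=[]
        for i,j in((4,6),(5,7)): E.append(B[i]*(1-s)+B[j]*s)
        P=np.concatenate(E)-[0,0,H];u=(proj("side",P@Q.T+p)+w[1:]*100).astype(np.float32)
        return -cv2.remap(gr,u[:,0].copy(),u[:,1].copy(),cv2.INTER_LINEAR).mean()
    b=min((minimize(f,[a,x/100,y/100],method="Nelder-Mead",options=dict(initial_simplex=np.array([a,x/100,y/100])+np.array([[0,0,0],[.06,0,0],[0,.01,0],[0,0,.01]]))) for a in(-.08,0,.08) for x in(-1,1) for y in(-1.5,0,1.5)),key=lambda r:r.fun)
    return np.round([b.x[0],*b.x[1:]*100,b.fun],3)
def ascii(im,c,h=9):
    u,v=[int(round(w)) for w in c]
    for y in range(v-h,v+h+1):
        s=""
        for x in range(u-h,u+h+1):
            b,g,r=[int(w) for w in im[y,x]];s+="R" if r-g>50 and g-b<25 else "o" if r-b>50 else "#" if max(b,g,r)<75 else "+" if max(b,g,r)<125 else "."
        print(s)
for f,k in(("j","j"),("k","k"),("n","n2"),("r",None)):
    d=np.load(f+".npz");e=np.load(k+".npz") if k else get_obs();p,r=(e["p"],e["r"]) if k else (e["eef_pos"],e["eef_rot"])
    print(f,"foot turn/shift",foot(d["side"],np.array(p),r))
    if f in"kr":
        T=R.from_quat(r).as_matrix();c0=np.array(p)+T[:,2]*(.0633+.02)+T[:,1]*.02
        print("expected plumb dir:",proj("side",c0-0*T[:,2])[0]);ascii(d["side"],proj("side",c0)[0],22 if f=="k" else 12)
E
python3 s.py
```

```text
j foot turn/shift [-7.00000e-03 -1.49500e+00 -9.00000e-01 -2.47792e+02]
k foot turn/shift [-1.25000e-01  1.03360e+01 -9.66200e+00 -2.73799e+02]
expected plumb dir: [308.02394119 199.80849049]
.............................................
.............................................
.............................................
++.........................+++...............
.+#++.....................+###++.............
.........................+######+............
........................+#######+............
........................#########............
........................#########............
.......................+#########............
...++..................++#######+............
##++.....................+#####+.............
..........................####++.............
..........................###+...............
..........................###................
..........................###................
.........................+###................
....+++..................+###................
..#+.....................###+................
..+......................###+.....
[... 1295 characters left out ...]
2]
expected plumb dir: [295.92472338 168.70957498]
.o+......................
.o.......................
.o.......................
.o+++....................
.o+.+....................
.o.++........+++.........
+++#+.......+###+........
.+o..........####........
.#++#+......+###+........
..#++.........##.........
...o+.++.....+#+.........
...oo+...+...+#+.........
...ooo+.++...+#+.......++
.....oo++..+.R#R+....++.#
+......o++.#.##R++.+..++.
+........o+++##R.+..+...+
##+........oooRR.+..+++++
####+........+oo++++++++.
######+.........o.###+++.
########+............++++
##########+.........+++++
############+.......#++++
+############+++....+++++
o+###########++#+++++++++
oooo######+ooo###++++++++
```

The band and pointer are centred in the close-up to about 0.3 px (≈0.01 rad). The foot angle relative to the hand is unchanged from upright to rocked (−0.013 against −0.012), so nothing slipped. One last check that the column and bystanders are undisturbed, then hand in.

```bash
python3 - <<'E'
from h import *
g=np.load("g.npz")["side"];im=read_camera("side")
u,v=[int(w) for w in proj("side",place(np.array([[0,.05,.05]]),SX,SY,-.171)[0])[0]]
a=g[v-6:v+14,u-16:u+16].astype(np.float32).mean(2);b=im[v-6:v+14,u-16:u+16].astype(np.float32).mean(2)
print("column shift px",cv2.phaseCorrelate(a,b,cv2.createHanningWindow((32,20),cv2.CV_32F)))
for n in("pot_a","tip_box","reagent","driver","beaker"): print(n,[np.round(d["bbox"][:2]).tolist() for d in look_for("side",n) if d["confidence"]>.4])
F=favg(10)-np.load("F0.npy");print("dF",F);st()
if 1<F[2]<4.5: hand_in();print("handed in")
E
```

```text
column shift px ((-0.06246254045681354, -0.009972977241519132), 0.9901163062080741)
pot_a [[207.0, 310.0], [231.0, 152.0], [274.0, 105.0], [205.0, 189.0]]
tip_box [[243.0, 122.0], [196.0, 222.0], [288.0, 185.0]]
reagent [[243.0, 122.0]]
driver [[325.0, 248.0]]
beaker [[274.0, 106.0]]
dF [-1.2407359  -0.01337563  2.3070515 ]
 t 39.83 p [ 0.4476 -0.0477  0.2246] F [-1.1 -0.3 -1. ] M [ 0.    0.78 -0.06] op 0.0252
the job is handed in; nothing more can be done
handed in
```

The column is built and the gauge is held on the stud with its pointer in the red band, still gripped. I handed it in at 39.8 s of the 72 s allowed; no verdict is reported.

- **Column:** The blue case is on the plate and the stud case on the blue one. In the top view both were within about 0.3 mm and 0.006 rad of where I aimed. While the gauge was on the stud, the visible end of the column moved less than 0.1 px.
- **Gauge:** It stood upright on the stud at about 2.3 N, then was rocked 0.328 rad about the centre of the stud's ball. It now rests there at about 2.3 N.
- **Band reading:** I found the angle by rocking the gauge close to the side camera, where pointer and band coincided at a tilt of 0.325 rad, to about 0.01 rad. In the final pose the pointer lies inside the band, and the foot fit shows no slip in the grip.
- **Bystanders:** The pots, box, bottle and beaker were found within 2 px of where they started.

**Checks that disagreed:**
- The automatic dial reading in the final pose gave a band-to-pointer gap of 0.106 rad. I did not trust it because a finger hides part of the dial and a pixel there covers about 3 mm.
- The foot fit failed on the rocked close-up, so the slip check rests on the other three pictures.
- The side camera put the stud case about 3 mm and 0.017 rad from where the top camera did. I put that down to the side camera's calibration.
- The screwdriver's detected box centre shifted about 14 px, probably because the arm hides part of it; I did not confirm that.
- My 12 picture views ran out, so I checked the final pose from numbers only.

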